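Tip out the token hopper and open the clip on the tally card

ROBOT

A 6-joint arm with a two-finger parallel gripper is mounted at the origin on the work surface. World frame = base frame: x ahead of the robot, y to its left, z up, the work surface at z = 0. Lengths are in m, angles in rad, forces in N, time in s.
With the tool pointing down it reaches from about 0.3 to 0.875 m from the base axis. Payload 6.4 kg.
Tool frame: the origin (TCP) lies midway between the tips of the shut fingers; the grasp point (between the pads) lies 19 mm behind it; z points along the fingers, y is the line along which they close (so a half turn about z gives the same grasp; the last joint's range is limited). The gripper opens to 85 mm and grips with 20 to 120 N. Pads are 22 mm wide; open, the fingers measure 114 mm over their backs; the gripper's body (76 mm by 85 mm) begins 54 mm behind the grasp point. The pads swing forward as they close: fully open they stand 13 mm farther back than shut.
Start: joints at [-1.391, 0.181, 1.607, -0, 1.354, -0.206], TCP at [0.216, -0.533, 0.231] pointing down, gripper open.
Joint ranges: [-2.99, 2.99], [-0.89, 2.07], [0.3, 2.58], [-1.14, 4.28], [0, 2.63], [-3.12, 3.12]. Speed limits (rad/s): [2.57, 2.57, 3.01, 3.14, 3.14, 3.14].

INTERFACE

Orientations are given as a unit quaternion [w, x, y, z].
In Python, from bench import status, camera, ctrl gives the robot as it stands. The module is installed in compiled form; this text tells all that it offers.
- The arm moves only by the shell command python3 -m handwheel 'ROWS'. ROWS is JSON, a list that holds one entry, the list of rows, each a list of 7 numbers: the opening, from -1 (shut) to 1 (fully open), then the shift along the tool's x, y, z in cm, then the turn, a rotation vector about the tool's x, y, z in degrees. A call has 1 to 10 rows; each row is the pose to reach, as a shift and turn from the pose commanded when the call began, along the tool's axes at that moment; what a row does not reach only later rows make up. A row lasts 1/8 s, in which the tool goes at most 62.5 mm and 10.7 degrees, less where a joint would pass 70% of its speed; a pose out of reach is approached as far as the arm can. A call with a gripper value outside its range is refused whole. The fingers move at their own pace and stop on an object; the grip force is fixed at half the most. Time passes only in rows, so rows that repeat a pose let the fingers close. It gives the time, the measured TCP pose, the force, the opening and the grip force at its end, in the units of the state.
- status.get_obs(): the state, without advancing time (a new reading comes with each control period).
- camera(name): name is "scene" or "top" or "wrist"; returns a dict with "frame" (400x640x3 uint8, blue, green, red), "depth" (400x640 float32, m along the optical axis (not along the pixel's ray), 0 where there is no reading), "fx", "fy", "cx", "cy" (pixels), "extrinsics" (4x4, takes a point from camera to world coordinates); the wrist camera has in their place "hand_eye" (4x4, takes a point from camera to tool coordinates, whose origin is the TCP and whose axes are the flange's). Camera axes: x right, y down, z forward; pixel columns grow to the right and rows downward; lengths in m; the calibration is good to about 2 mm. A picture is of the moment at which its call begins: read the wrist's pose just before it.
- ctrl.hand_in(): hands the job in; it is judged then, once.
The state is a dict: "time_s": time; "q": joint angles; "dq": joint speeds; "joint_efforts": joint torques, N m; "eef_pos": TCP position; "eef_rot": TCP orientation; "wrist_force": force on the tool from outside, world axes, zero at the start; "torque": the same for the moment, N m; "opening": opening from 0.0 (shut) to 1.0 (fully open); "grasp_force": force on a finger pad.
Only numpy, scipy, OpenCV 4.12 (cv2) and the standard library are available. Lean on these libraries where they do the work, as an engineer would, in place of code of your own. Each camera call takes 0.05 s, during which the arm holds its last target. There are 200 camera calls.

TASK

Cash in the tokens: lift the hopper pan's ball lever to tip all six tokens into the bowl under its spout, then stand the pan upright again and let go of it. Then squeeze the spring clip open on its rest, carry it to the tally card and hold it gaping around the middle of the card's top edge, jaws well down on either side without touching the card, so that the cashier can slip the receipt in; finish while still holding the clip open there. Leave the tire gauge, scent globe and hood ornament alone.

Things in the scene. Friction and masses are not known exactly. Their poses are not given: they have to be found in the camera images.
- pan_pivot (a point): Hinge axis centre of the hopper pan, 115 mm above the counter, fixed. The hopper is a red cast-iron stand on a base plate carrying an open steel pan 90 mm wide with a 45 degree spout. x of this frame = horizontal direction of pouring (from the ball lever towards the bowl), y = the hinge axis, z up.
- pan_ball (a point): Centre of the black ball knob (28 mm diameter) at the end of the pan's lever. With the pan upright it lies 140 mm behind the pivot (in -x of pan_pivot) and 10 mm above it; a 10 mm rod runs from it 54 mm to the pan's back wall. Lift it up and over in an arc about the pivot axis; pinched along the hinge axis, the ball turns freely in the fingers.
- pan (a joint): Tilt of the pan, rad: 0 upright on its stop (gravity holds it there; slight friction), 1.95 at the stop fully tipped; the tokens slide out by about 1.8, falling just in front of the pivot.
- bowl_in (a point): Centre of the inner floor (6 mm above the counter) of the brown round coin bowl, inner radius 41 mm at the floor and 64 mm at the rim, 52 mm high, fixed below the spout, 32 mm in front of the pivot.
- token0: Brass token, a disc 24 mm diameter, 6 mm thick, 20 g; origin at the centre of its underside. Starts lying in the pan.
- token1: Brass token, a disc 24 mm diameter, 6 mm thick, 20 g; origin at the centre of its underside. Starts lying in the pan.
- token2: Brass token, a disc 24 mm diameter, 6 mm thick, 20 g; origin at the centre of its underside. Starts lying in the pan.
- token3: Brass token, a disc 24 mm diameter, 6 mm thick, 20 g; origin at the centre of its underside. Starts lying in the pan.
- token4: Brass token, a disc 24 mm diameter, 6 mm thick, 20 g; origin at the centre of its underside. Starts lying in the pan.
- token5: Brass token, a disc 24 mm diameter, 6 mm thick, 20 g; origin at the centre of its underside. Starts lying in the pan.
- clip_pivot (a point): Hinge of the steel spring clip (two levers like a clothes peg, 24 mm wide, 80 g). It stands jaws down, handles up, clipped on the 4 mm brass strip (top 45 mm up) of a dark steel rest; hinge 50 mm above the jaw tips, 65 mm above the counter. x = direction across the levers, along which the handles are squeezed; y = hinge axis; z up when closed (the frame moves with one lever).
- clip_spring (a joint): Opening of the clip, rad: 0 clipped on the strip, 0.66 fully open at its stop (jaw tips about 36 mm apart, 47 mm below the hinge). Spring: about 8 N on the handles 35 mm above the hinge when fully open; a grip of 15 to 20 N holds it open.
- jaw_a (a point): Inner edge of one jaw's tip (the +x lever).
- jaw_b (a point): Inner edge of the other jaw's tip (the -x lever).
- clip: The clip; origin between the closed jaw tips, axes as clip_pivot. Its handles rise 6 to 50 mm above the hinge in a V, 61 mm apart over the outer top edges when closed. Squeeze them about 30 mm above the hinge until they stop: the outer faces are then parallel, 30 mm apart, and sit steady in the grip; half squeezed, the clip can roll.
- card: The tally card: a stiff pale card 4 mm thick, 100 mm wide, standing upright in a dark wooden block 44 x 100 x 16 mm; origin on the counter. Fixed.
- card_edge (a point): Middle of the card's top edge, 100 mm above the counter. x = normal to the card's faces, y along the top edge, z up. 
- tire_gauge: Brass tire gauge, a 115 mm long rod 17 mm thick lying on the counter; leave alone.
- scent_globe: Green glass scent globe, 72 mm wide, 86 mm high; leave alone.
- hood_ornament: Chrome hood ornament, 115 mm long, 63 mm high; leave alone.
Mind the look-alikes: they are no part of the job. Of the things shaped like the clip, the bare steel one is meant.

How it is judged:
By the outcome, as a careful person would: the job done as asked, in the order asked, and still so for the second after the job is handed in, while the arm keeps its last pose, push and grip.
It also fails if it takes over 61 s, if anything falls off the work surface, if the arm or the gripper's body presses on something with over 40 N, if the wrist force passes 120 N, or if a joint passes its speed limit or range.

## Working session

There is one attempt and no reset: what is moved stays moved. The work goes in short steps, Python scripts to look and compute and a shell command to move; the robot and the scene stay as the last step left them, time stands still between calls to the robot, and variables do not carry over. Pictures are saved under pics/ and viewed, at most 10 in all, crops included, and the job is handed in when it is done.

```bash
mkdir -p pics; cat > h.py <<'E'
import numpy as np,cv2
from bench import status,camera,ctrl
from scipy.spatial.transform import Rotation as R
def Rq(q): return R.from_quat([q[1],q[2],q[3],q[0]])
def tool():
    o=status.get_obs(); T=np.eye(4); T[:3,:3]=Rq(o['eef_rot']).as_matrix(); T[:3,3]=o['eef_pos']; return T
def snap(name,tag):
    T=tool(); c=camera(name); E=c['extrinsics'] if name!='wrist' else T@np.array(c['hand_eye'])
    cv2.imwrite(f'pics/{tag}.png',c['frame']); np.savez(f'pics/{tag}.npz',d=c['depth'],f=c['frame'],E=E,k=[c['fx'],c['fy'],c['cx'],c['cy']])
def load(tag):
    z=np.load(f'pics/{tag}.npz'); d=z['d'];fx,fy,cx,cy=z['k'];v,u=np.mgrid[:d.shape[0],:d.shape[1]]
    P=np.stack([(u-cx)/fx*d,(v-cy)/fy*d,d],-1)@z['E'][:3,:3].T+z['E'][:3,3]; P[d==0]=np.nan
    return P,z['f']
def rel(p,Rm=None):
    "target TCP pos (world), rot -> shift cm in tool axes, rotvec deg"
    T=tool(); s=T[:3,:3].T@(np.array(p)-T[:3,3])*100
    r=np.zeros(3) if Rm is None else np.degrees(R.from_matrix(T[:3,:3].T@Rm).as_rotvec())
    return np.round(s,2),np.round(r,2)
E
python3 - <<'E'
from h import *
snap('scene','s0');snap('top','t0');print(status.get_obs()); print(tool())
for t in('s0','t0'): z=np.load(f'pics/{t}.npz');print(z['E'],z['k'])
E
```

```text
{'time_s': 0.1, 'q': array([-1.39130882e+00,  1.81498602e-01,  1.60791584e+00, -4.02294382e-05,
        1.35377438e+00, -2.06280642e-01]), 'dq': array([-0.00098333, -0.00103365, -0.00330163, -0.0005842 ,  0.00010827,
       -0.00127911]), 'joint_efforts': array([-3.01841010e-05, -4.45878017e+01, -3.52239919e+01, -3.79780813e-04,
        4.11241053e-03, -1.56243368e-05]), 'eef_pos': array([ 0.21627975, -0.53223714,  0.23045254]), 'eef_rot': array([-7.98274636e-04,  9.81454322e-01,  1.91694485e-01, -8.94640924e-06]), 'wrist_force': array([ 0.29542056,  0.09066291, -0.96738547]), 'torque': array([-0.00671615,  0.04112852, -0.00555469]), 'grasp_force': 0.0, 'opening': 1.0025579059825376}
[[ 9.26506448e-01  3.76278748e-01 -3.23610675e-04  2.16279754e-01]
 [ 3.76278777e-01 -9.26505174e-01  1.56351023e-03 -5.32237141e-01]
 [ 2.88488707e-04 -1.57037014e-03 -9.99998725e-01  2.30452536e-01]
 [ 0.00000000e+00  0.00000000e+00  0.00000000e+00  1.00000000e+00]]
[[-0.34950421  0.74842392 -0.56365632  1.06542734]
 [ 0.93679947  0.289368   -0.19665428  0.08684534]
 [ 0.01592334 -0.59676444 -0.80225847  0.73317263]
 [ 0.          0.          0.          1.        ]] [402.04863674 402.04863674 325.95765124 197.51337642]
[[ 0.02985221 -0.99194881  0.12307074  0.46036809]
 [-0.99954143 -0.03025007 -0.00136508 -0.06976378]
 [ 0.00507699 -0.12297355 -0.99239696  1.26859181]
 [ 0.          0.          0.          1.        ]] [468.53276975 468.53276975 315.15134964 198.70830653]
```

View pics/s0.png

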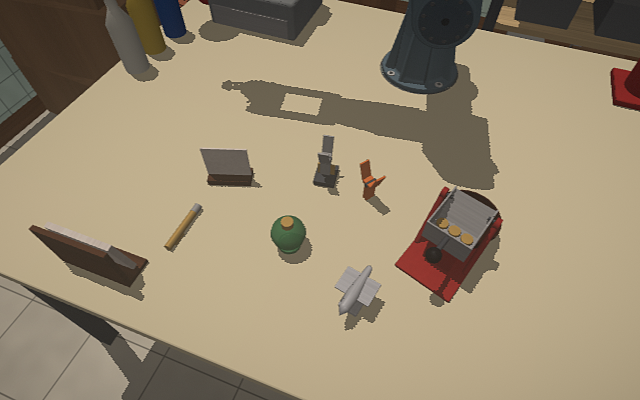

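View pics/t0.png

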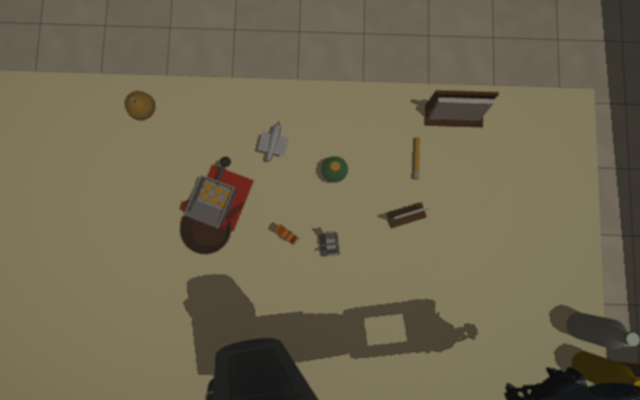

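The scene view shows the hopper with ball lever at (433,255), the steel clip at (325,165), the card at (228,160) and the orange look-alike clip at (370,180). In the top view the ball is at (225,161), the steel clip at (330,243) and the card at (408,215).

```bash
python3 - <<'E'
from h import *
for t,boxes in (('t0',dict(ball=(215,150,236,172),pan=(180,155,258,255),clip=(312,225,345,262),card=(380,198,436,232))),('s0',dict(ball=(420,243,446,268),pan=(395,180,505,300),clip=(308,130,345,192),card=(195,142,258,190)))):
    P,f=load(t)
    for n,(a,b,c,d) in boxes.items():
        p=P[b:d,a:c].reshape(-1,3); col=f[b:d,a:c].reshape(-1,3).astype(int)
        ok=(p[:,2]>0.008); 
        if n=='ball': ok=(p[:,2]>0.09)&(col.max(1)<70)
        q=p[ok]
        if n=='ball':
            # sphere fit fixed r=14mm
            from scipy.optimize import least_squares
            s=least_squares(lambda c:np.linalg.norm(q-c,axis=1)-.014,q.mean(0)-[0,0,.01],loss='soft_l1',f_scale=.002).x
            print(t,n,len(q),s.round(4),q.max(0).round(3),q.min(0).round(3))
        elif n=='pan':
            q=q[q[:,2]>.06]; print(t,n,len(q),q.min(0).round(3),q.max(0).round(3))
            rd=p[(col[:,2]>120)&(col[:,1]<60)&(p[:,2]<.03)]
            r=cv2.minAreaRect((rd[:,:2]*1000).astype(np.float32)); print(' red base',r)
        else:
            for lo,hi in ((.01,.03),(.03,.055),(.055,.075),(.075,.093),(.093,.13)):
                w=q[(q[:,2]>lo)&(q[:,2]<hi)]
                if len(w)>3: print(t,n,lo,hi,len(w),w.mean(0).round(4),cv2.minAreaRect((w[:,:2]*1000).astype(np.float32)))
E
python3 - <<'E'
import cv2,numpy as np
a=cv2.imread('pics/s0.png');b=cv2.imread('pics/t0.png')
x=cv2.resize(a[120:200,190:350],(800,400),interpolation=cv2.INTER_CUBIC)[:300]
A=cv2.resize(a[125:200,300:400],(400,300),interpolation=3);B=cv2.resize(a[180:300,390:510],(400,300),interpolation=3)
C=cv2.resize(b[210:270,300:380],(400,300),interpolation=3);D=cv2.resize(b[150:255,170:310],(400,300),interpolation=3)
cv2.imwrite('pics/m1.png',np.vstack([np.hstack([A,B]),np.hstack([C,D])]))
E
```

```text
t0 ball 97 [0.6866 0.1548 0.1267] [0.698 0.167 0.143] [0.664 0.143 0.122]
t0 pan 2065 [0.525 0.129 0.062] [0.701 0.26  0.143]
 red base ((0.0, 0.0), (0.0, 0.0), 0.0)
t0 clip 0.01 0.03 191 [ 0.4959 -0.108   0.0168] ((498.38714599609375, -119.16214752197266), (62.5297737121582, 63.48255920410156), 8.371344566345215)
t0 clip 0.03 0.055 10 [ 0.4939 -0.104   0.0439] ((494.0132141113281, -112.58961486816406), (6.265790939331055, 39.22636795043945), 9.156560897827148)
t0 clip 0.055 0.075 96 [ 0.4961 -0.1149  0.0718] ((496.6929016113281, -115.07518005371094), (27.86559295654297, 26.650379180908203), 10.940417289733887)
t0 clip 0.075 0.093 61 [ 0.4962 -0.1138  0.0827] ((495.980224609375, -114.8329849243164), (40.12146759033203, 23.203975677490234), 6.38062858581543)
t0 clip 0.093 0.13 78 [ 0.4958 -0.1145  0.105 ] ((495.813720703125, -115.1057357788086), (59.4538459777832, 22.94487953186035), 6.925246715545654)
t0 card 0.01 0.03 531 [ 0.5798 -0.3177  0.0177] ((580.3340454101562, -319.1139221191406), (45.31238555908203, 101.24674224853516), 17.382017135620117)
t0 card 0.03 0.055 11 [ 0.5736 -0.
[... 1597 characters left out ...]
] ((587.6767578125, -315.8917541503906), (40.88330841064453, 105.26763153076172), 31.44112777709961)
s0 card 0.03 0.055 319 [ 0.5799 -0.3211  0.0424] ((579.8303833007812, -321.3659973144531), (6.200275421142578, 99.67923736572266), 19.63207244873047)
s0 card 0.055 0.075 283 [ 0.5799 -0.3211  0.0651] ((580.4052734375, -321.3999938964844), (7.52350378036499, 100.38643646240234), 20.79237174987793)
s0 card 0.075 0.093 263 [ 0.5796 -0.3205  0.0843] ((580.1629638671875, -321.64569091796875), (6.371303558349609, 100.18357849121094), 19.964603424072266)
s0 card 0.093 0.13 166 [ 0.5793 -0.3213  0.0984] ((579.0213012695312, -321.787109375), (7.687971591949463, 100.65843963623047), 18.556501388549805)
```

View pics/m1.png

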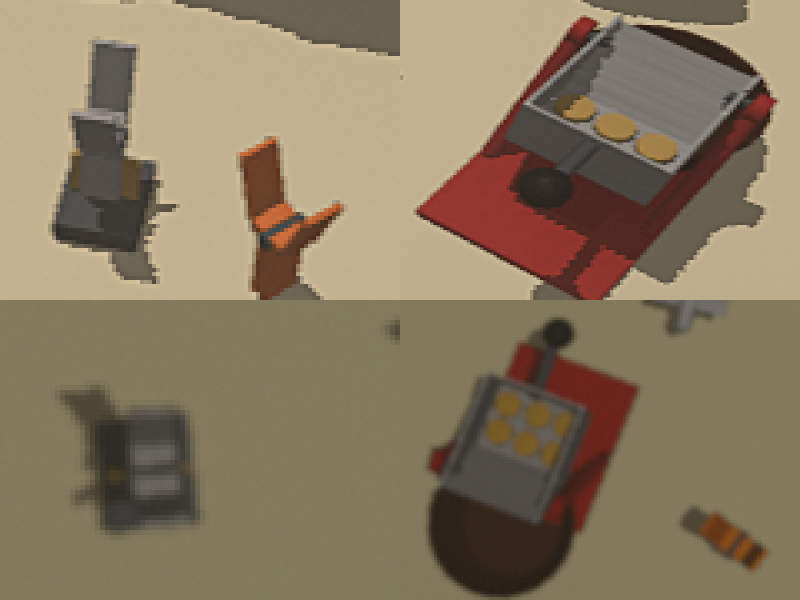

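The crops confirm the steel clip, with its handle V along world x, on its rest. They also show the pan with 6 tokens and the ball lever on the far side, pouring towards the robot. Next I refine the pour direction.

```bash
python3 - <<'E'
from h import *
from scipy.optimize import least_squares
for t,(a,b,c,d) in (('t0',(175,150,262,260)),('s0',(390,178,508,302))):
    P,f=load(t);p=P[b:d,a:c].reshape(-1,3);col=f[b:d,a:c].reshape(-1,3).astype(int)
    hi=p[(p[:,2]>.125)&(np.hypot(p[:,0]-.6865,p[:,1]-.153)>.03)]
    print(t,'pan rim',len(hi),hi[:,2].max(),cv2.minAreaRect((hi[:,:2]*1000).astype(np.float32)))
    B,G,Rr=col.T
    rd=p[(Rr>1.8*G)&(Rr>1.8*B)&(p[:,2]<.02)&(p[:,2]>0.002)]
    if len(rd): print(' base',len(rd),cv2.minAreaRect((rd[:,:2]*1000).astype(np.float32)))
    bw=p[(np.abs(p[:,2]-.052)<.006)&(Rr<90)&(p[:,0]<.56)]
    s=least_squares(lambda c:np.hypot(bw[:,0]-c[0],bw[:,1]-c[1])-c[2],[.524,.21,.066],loss='soft_l1',f_scale=.003).x
    print(' bowl',len(bw),s.round(4))
    rod=p[(p[:,2]>.10)&(p[:,2]<.15)]
    pv=s[:2]; print(' dir ball->bowl',np.degrees(np.arctan2(*(pv-[.6865,.153])[::-1])),np.linalg.norm(pv-[.6865,.153]))
E
```

```text
t0 pan rim 206 0.1337564171683554 ((598.2567138671875, 183.9882049560547), (120.92561340332031, 125.50711822509766), 70.0996322631836)
 base 748 ((611.0552368164062, 181.03219604492188), (120.2490463256836, 148.53292846679688), 70.765869140625)
 bowl 202 [0.5266 0.21   0.0642]
 dir ball->bowl 160.39766650095999 0.1697841366369779
s0 pan rim 202 0.12953805914054128 ((587.9705810546875, 185.3968048095703), (121.3853988647461, 106.69628143310547), 71.3853988647461)
 base 2029 ((618.5639038085938, 174.62994384765625), (122.59540557861328, 136.84332275390625), 71.14566040039062)
 bowl 195 [0.5259 0.2062 0.0654]
 dir ball->bowl 161.66418537229663 0.1692294326783809
```

```bash
python3 - <<'E'
from h import *
a=np.radians(-19.3);x=np.array([np.cos(a),np.sin(a),0]);z=np.array([0,0,-1.]);Rm=np.stack([x,np.cross(z,x),z],1)
print(rel([.6,.10,.28],Rm))
E
```

```text
(array([ 59.34, -44.15,  -4.87]), array([-9.00e-02,  2.00e-02,  4.14e+01]))
```

```bash
python3 - <<'E'
from h import *
a=np.radians(-19.);x=np.array([np.cos(a),np.sin(a),0]);z=np.array([0,0,-1.]);Rm=np.stack([x,np.cross(z,x),z],1)
print(rel([.68,.14,.25],Rm)); c=camera('wrist'); print(np.round(c['hand_eye'],3))
E
```

```text
(array([ 68.26, -44.84,  -1.86]), array([-9.00e-02,  2.00e-02,  4.11e+01]))
[[-0.    -0.962 -0.273  0.069]
 [ 1.    -0.    -0.001  0.001]
 [ 0.001 -0.273  0.962 -0.143]
 [ 0.     0.     0.     1.   ]]
```

```bash
python3 -m handwheel '[[[1,68.3,-44.8,-1.9,0,0,41.1],[1,68.3,-44.8,-1.9,0,0,41.1],[1,68.3,-44.8,-1.9,0,0,41.1],[1,68.3,-44.8,-1.9,0,0,41.1],[1,68.3,-44.8,-1.9,0,0,41.1],[1,68.3,-44.8,-1.9,0,0,41.1],[1,68.3,-44.8,-1.9,0,0,41.1],[1,68.3,-44.8,-1.9,0,0,41.1],[1,68.3,-44.8,-1.9,0,0,41.1],[1,68.3,-44.8,-1.9,0,0,41.1]]]'; python3 - <<'E'
from h import *
a=np.radians(-19.);x=np.array([np.cos(a),np.sin(a),0]);z=np.array([0,0,-1.]);Rm=np.stack([x,np.cross(z,x),z],1)
print(rel([.68,.14,.25],Rm),status.get_obs()['time_s'])
E
```

```text
time_s: 1.4
eef_pos: [0.5671, -0.0245, 0.2456]
eef_rot: [0.0, 0.986, -0.165, 0.0]
wrist_force: [0.5, -0.9, 0.6]
opening: 1.0
grasp_force: 0.0
(array([  5.32, -19.23,  -0.45]), array([ 0.01, -0.01,  0.01])) 1.4
```

```bash
python3 -m handwheel '[[[1,5.3,-19.2,-0.4,0,0,0],[1,5.3,-19.2,-0.4,0,0,0],[1,5.3,-19.2,-0.4,0,0,0],[1,5.3,-19.2,-0.4,0,0,0],[1,5.3,-19.2,-0.4,0,0,0],[1,5.3,-19.2,-0.4,0,0,0]]]'; python3 - <<'E'
from h import *
from scipy.optimize import least_squares
snap('wrist','w1'); P,f=load('w1'); p=P.reshape(-1,3); col=f.reshape(-1,3).astype(int)
m=(col.max(1)<70)&(p[:,2]>.1)&(p[:,2]<.16)&(np.hypot(p[:,0]-.6865,p[:,1]-.153)<.03); q=p[m]
print(len(q),least_squares(lambda c:np.linalg.norm(q-c,axis=1)-.014,[.6865,.153,.125],loss='soft_l1',f_scale=.002).x.round(4), status.get_obs()['eef_pos'])
hi=p[(p[:,2]>.115)&(p[:,2]<.15)&(np.hypot(p[:,0]-.6865,p[:,1]-.153)>.03)]
print(cv2.minAreaRect((hi[:,:2]*1000).astype(np.float32)))
E
```

```text
time_s: 2.15
eef_pos: [0.6784, 0.1365, 0.2495]
eef_rot: [0.0, 0.986, -0.166, -0.0]
wrist_force: [0.2, -0.3, -0.3]
opening: 0.997
grasp_force: 0.0
672 [0.6851 0.1531 0.1255] [0.67846114 0.13628903 0.24977022]
((597.8944702148438, 183.7472686767578), (122.04078674316406, 128.09140014648438), 71.31531524658203)
```

View pics/w1.png

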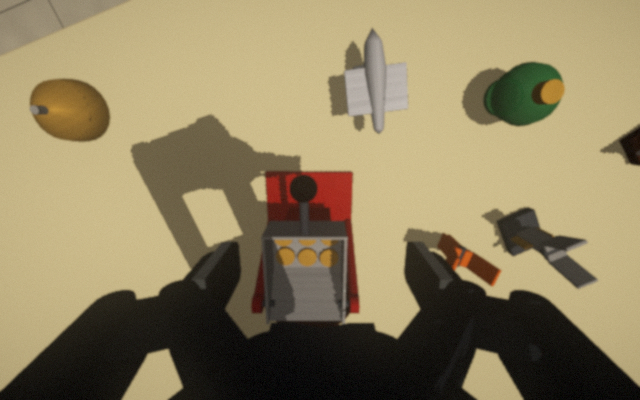

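The wrist view shows the ball at (303,188) with its rod straight down the image. The yaw is aligned with the pan, and the fingers are clear.

```bash
python3 - <<'E'
from h import *
print(rel([.6853,.153,.104]))
E
```

```text
(array([ 0.1 , -1.81, 14.58]), array([0., 0., 0.]))
```

```bash
python3 -m handwheel '[[[1,0.1,-1.6,4,0,0,0],[1,0.1,-1.6,8,0,0,0],[1,0.1,-1.6,12,0,0,0],[1,0.1,-1.6,14.5,0,0,0],[1,0.1,-1.6,14.5,0,0,0]]]'; python3 - <<'E'
from h import *
print(rel([.6853,.153,.104]))
E
```

```text
time_s: 2.82
eef_pos: [0.683, 0.1511, 0.1022]
eef_rot: [0.001, 0.986, -0.166, -0.002]
wrist_force: [-0.1, -0.5, 0.2]
opening: 1.003
grasp_force: 0.0
(array([ 0.16, -0.26, -0.18]), array([0., 0., 0.]))
```

```bash
python3 -m handwheel '[[[1,0.2,-0.25,-0.1,0,0,0],[0,0.2,-0.25,-0.1,0,0,0],[-1,0.2,-0.25,-0.1,0,0,0],[-1,0.2,-0.25,-0.1,0,0,0],[-1,0.2,-0.25,-0.1,0,0,0],[-1,0.2,-0.25,-0.1,0,0,0],[-1,0.2,-0.25,-0.1,0,0,0]]]'; python3 - <<'E'
from h import *
a=np.radians(-19.)
for th in np.linspace(0,1.9,11):
    bx=-.14*np.cos(th)+.01*np.sin(th);bz=.01*np.cos(th)+.14*np.sin(th)
    # tool x = -x_p ; z down
    print(round(th,2),round(-(bx+.14)*100,2),round(-(bz-.01)*100,2))
print(tool()[:3,3])
E
```

```text
time_s: 3.7
eef_pos: [0.6876, 0.1532, 0.1065]
eef_rot: [0.001, 0.986, -0.165, -0.0]
wrist_force: [-4.4, -3.5, 5.5]
opening: 0.295
grasp_force: 58.5
0.0 -0.0 -0.0
0.19 -0.44 -2.63
0.38 -1.37 -5.12
0.57 -2.75 -7.4
0.76 -4.54 -9.37
0.95 -6.67 -10.97
1.14 -9.06 -12.14
1.33 -11.63 -12.83
1.52 -14.29 -13.03
1.71 -16.93 -12.73
1.9 -19.47 -11.92
[0.68755629 0.15324218 0.10652354]
```

```bash
python3 -m handwheel '[[[-1,-0.2,-0,-1.3,0,0,0],[-1,-0.4,0,-2.6,0,0,0],[-1,-0.9,0,-3.9,0,0,0],[-1,-1.4,0,-5.1,0,0,0],[-1,-2.0,0,-6.3,0,0,0],[-1,-2.75,0,-7.4,0,0,0],[-1,-3.6,0,-8.4,0,0,0],[-1,-4.5,0,-9.4,0,0,0],[-1,-5.6,0,-10.2,0,0,0],[-1,-6.7,0,-11.0,0,0,0]]]'; python3 - <<'E'
from h import *
b0=np.array([.6853,.1531]);xp=-np.array([np.cos(np.radians(-19)),np.sin(np.radians(-19))])
T=tool();d=T[:3,3]-[.6876,.1532,.1065];print(d[:2]@xp,d[2])
th0=.95;f=lambda th:np.array([.14*np.cos(th)-.01*np.sin(th),-.01*np.cos(th)-.14*np.sin(th)])*100
for th in np.linspace(.95,1.92,11): print(round(th,2),(f(th)-f(.95)).round(2))
E
```

```text
time_s: 4.95
eef_pos: [0.6178, 0.1774, 0.2108]
eef_rot: [0.001, 0.986, -0.164, -0.008]
wrist_force: [-1.0, 1.8, -4.1]
opening: 0.187
grasp_force: 0.0
0.07391263296457316 0.10430264846873295
0.95 [0. 0.]
1.05 [-1.19 -0.65]
1.14 [-2.45 -1.19]
1.24 [-3.74 -1.6 ]
1.34 [-5.07 -1.88]
1.44 [-6.43 -2.04]
1.53 [-7.79 -2.06]
1.63 [-9.14 -1.95]
1.73 [-10.48  -1.71]
1.82 [-11.79  -1.34]
1.92 [-13.06  -0.84]
```

```bash
python3 - <<'E'
from h import *
snap('scene','s2');snap('wrist','w2');a=cv2.imread('pics/s2.png');b=cv2.imread('pics/w2.png')
cv2.imwrite('pics/m2.png',np.hstack([cv2.resize(a[120:320,340:540],(400,400)),b[:,120:520]]))
print(status.get_obs()['opening'],status.get_obs()['grasp_force'])
E
```

```text
0.011837954622889835 0.0
```

View pics/m2.png

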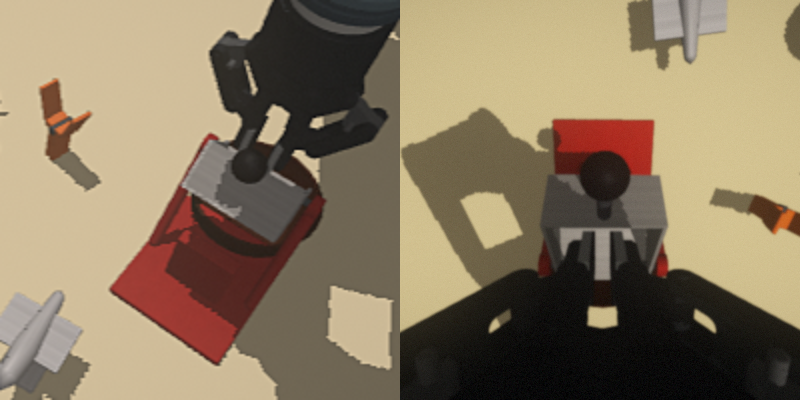

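The ball slipped out behind the fingers at about 50° of tilt. I check where things stand now.

```bash
python3 - <<'E'
from h import *
from scipy.optimize import least_squares
o=status.get_obs();print(o['time_s'],o['eef_pos'],o['eef_rot'],np.abs(o['dq']).max())
snap('wrist','w3')
for t in('w2','w3'):
    P,f=load(t);p=P.reshape(-1,3);col=f.reshape(-1,3).astype(int)
    v,u=np.mgrid[:400,:640];m=(col.max(1)<60)&(abs(u.ravel()-325)<40)&(v.ravel()<230)&(p[:,2]>.09)&(p[:,2]<.27);q=p[m]
    print(t,len(q),least_squares(lambda c:np.linalg.norm(q-c,axis=1)-.014,np.median(q,0)-[0,0,.01],loss='soft_l1',f_scale=.002).x.round(4))
o=status.get_obs();print(o['time_s'],o['eef_pos'],o['wrist_force'])
E
```

```text
5.05 [0.62224157 0.17785368 0.21547674] [-5.02582612e-04  9.86429082e-01 -1.64181284e-01 -1.38539342e-03] 0.0599615041431315
w2 2242 [0.655  0.1638 0.2058]
w3 1585 [0.675  0.157  0.1678]
5.1 [0.62394367 0.17740619 0.21652936] [ 0.8215095  -0.32307595  0.78818941]
```

```bash
python3 -m handwheel '[[[1,0,0,0,0,0,0],[1,3,0,-1,0,0,0],[1,6.6,0,-1,0,0,0],[1,6.6,0,3,0,0,0],[1,6.6,0,3,0,0,0],[1,6.6,0,3,0,0,0]]]'; python3 - <<'E'
from h import *
from scipy.optimize import least_squares
snap('wrist','w4'); P,f=load('w4'); p=P.reshape(-1,3); col=f.reshape(-1,3).astype(int)
v,u=np.mgrid[:400,:640]
m=(col.max(1)<70)&(p[:,2]>.1)&(p[:,2]<.16)&(np.hypot(p[:,0]-.6865,p[:,1]-.153)<.03); q=p[m]
print(len(q),least_squares(lambda c:np.linalg.norm(q-c,axis=1)-.014,[.6865,.153,.125],loss='soft_l1',f_scale=.002).x.round(4))
o=status.get_obs();print(o['time_s'],o['eef_pos'],rel([.685,.153,.107]))
br=p[(col[:,2]>1.7*col[:,0])&(col[:,1]>1.3*col[:,0])&(p[:,2]>.05)&(p[:,2]<.15)];print(len(br),br.mean(0) if len(br) else 0)
E
```

```text
time_s: 5.85
eef_pos: [0.6873, 0.1549, 0.1869]
eef_rot: [-0.0, 0.986, -0.165, 0.001]
wrist_force: [0.1, 1.3, 0.3]
opening: 0.997
grasp_force: 0.0
1155 [0.6854 0.1531 0.1255]
5.9 [0.68765034 0.15497272 0.18768689] (array([-0.21,  0.28,  8.07]), array([0., 0., 0.]))
4720 [0.62825297 0.10645327 0.08706288]
```

View pics/w4.png

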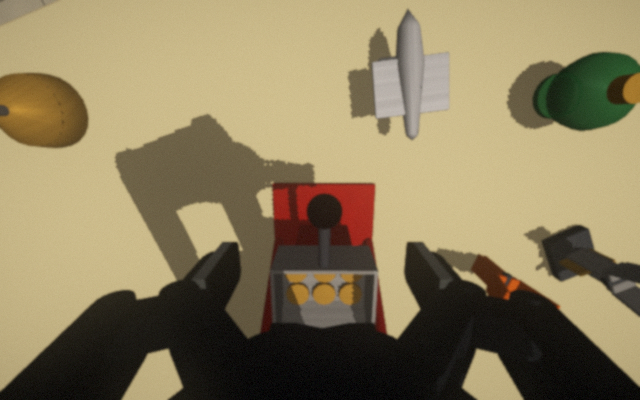

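The pan is back upright with its tokens in it, and the ball is at (324,211) where it started. I regrip it more centrally and will lift more slowly.

```bash
python3 -m handwheel '[[[1,-0.2,0.25,4,0,0,0],[1,-0.2,0.25,7,0,0,0],[1,-0.2,0.25,8.3,0,0,0],[1,-0.2,0.25,8.3,0,0,0],[-0.2,-0.2,0.25,8.3,0,0,0],[-1,-0.2,0.25,8.3,0,0,0],[-1,-0.2,0.25,8.3,0,0,0],[-1,-0.2,0.25,8.3,0,0,0],[-1,-0.2,0.25,8.3,0,0,0],[-1,-0.2,0.25,8.3,0,0,0]]]';  python3 -m handwheel '[[[-1,-0.05,0,-0.6,0,0,0],[-1,-0.1,0,-1.2,0,0,0],[-1,-0.2,0,-1.8,0,0,0],[-1,-0.35,0,-2.4,0,0,0],[-1,-0.35,0,-2.4,0,0,0]]]'; python3 - <<'E'
from h import *
from scipy.optimize import least_squares
T=tool();print(T[:3,:3].round(3).tolist());snap('wrist','w5'); P,f=load('w5'); p=P.reshape(-1,3); col=f.reshape(-1,3).astype(int)
v,u=np.mgrid[:400,:640]
v0,u0=200,315
m=(col.max(1)<50)&(p[:,2]>.13)&(p[:,2]<.17)&(np.linalg.norm(p-[.683,.153,.15],axis=1)<.03)
q=p[m];s=least_squares(lambda c:np.linalg.norm(q-c,axis=1)-.014,[.683,.153,.148],loss='soft_l1',f_scale=.002).x
print(len(q),s.round(4),T[:3,3], (T[:3,:3].T@(s-T[:3,3])*1000).round(1))
E
```

```text
time_s: 7.15
eef_pos: [0.685, 0.154, 0.1038]
eef_rot: [-0.001, 0.986, -0.165, 0.001]
wrist_force: [0.3, 5.4, 4.7]
opening: 0.294
grasp_force: 58.7
time_s: 7.78
eef_pos: [0.6812, 0.1553, 0.1264]
eef_rot: [-0.001, 0.986, -0.165, 0.001]
wrist_force: [5.1, 6.8, -3.8]
opening: 0.297
grasp_force: 59.2
[[0.946, -0.325, 0.001], [-0.325, -0.946, 0.002], [0.001, -0.002, -1.0]]
4300 [0.6838 0.1541 0.1484] [0.68115995 0.15531067 0.12639755] [  2.9   0.3 -22. ]
```

View pics/w5.png

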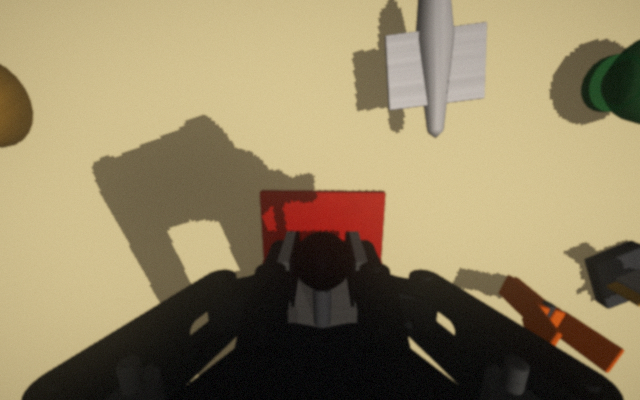

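```bash
cat > arc.py <<'E'
import sys,numpy as np
a,b,n=float(sys.argv[1]),float(sys.argv[2]),int(sys.argv[3])
f=lambda th:np.array([.14*np.cos(th)-.01*np.sin(th),-.01*np.cos(th)-.14*np.sin(th)])*100
print([[round(t,2)]+(f(t)-f(a)).round(2).tolist() for t in np.linspace(a,b,n+1)[1:]])
E
python3 arc.py .165 .665 10;python3 arc.py .665 1.165 10; python3 arc.py 1.165 1.6 10; python3 arc.py 1.6 1.93 8; python3 arc.py 1.93 1.2 10; python3 arc.py 1.2 .5 10; python3 arc.py .5 0 10
```

```text
[[np.float64(0.22), -0.18, -0.68], [np.float64(0.26), -0.4, -1.35], [np.float64(0.32), -0.64, -2.0], [np.float64(0.36), -0.92, -2.65], [np.float64(0.42), -1.24, -3.27], [np.float64(0.47), -1.58, -3.89], [np.float64(0.52), -1.95, -4.48], [np.float64(0.57), -2.36, -5.05], [np.float64(0.62), -2.79, -5.61], [np.float64(0.66), -3.25, -6.14]]
[[np.float64(0.72), -0.48, -0.51], [np.float64(0.76), -0.99, -0.99], [np.float64(0.82), -1.53, -1.45], [np.float64(0.86), -2.08, -1.88], [np.float64(0.92), -2.66, -2.28], [np.float64(0.97), -3.25, -2.65], [np.float64(1.02), -3.86, -2.99], [np.float64(1.06), -4.49, -3.31], [np.float64(1.12), -5.14, -3.59], [np.float64(1.16), -5.79, -3.83]]
[[np.float64(1.21), -0.58, -0.19], [np.float64(1.25), -1.17, -0.35], [np.float64(1.3), -1.76, -0.49], [np.float64(1.34), -2.36, -0.6], [np.float64(1.38), -2.97, -0.68], [np.float64(1.43), -3.58, -0.74], [np.float64(1.47), -4.19, -0.77], [np.float64(1.51), -4.8, -0.78], [np.float64(1.56), -5.41, -0.76], [np.float64(1.6), -6.02, -0.71]]
[[np.float64(1.64), -0.57, 0.07], [np.float64(1.68), -1.15, 0.16], [np.float64(1.72
[... 440 characters left out ...]
.12], [np.float64(1.27), 9.01, -0.92], [np.float64(1.2), 10.0, -0.66]]
[[np.float64(1.13), 0.93, 0.32], [np.float64(1.06), 1.83, 0.71], [np.float64(0.99), 2.7, 1.16], [np.float64(0.92), 3.54, 1.67], [np.float64(0.85), 4.35, 2.23], [np.float64(0.78), 5.11, 2.85], [np.float64(0.71), 5.82, 3.53], [np.float64(0.64), 6.49, 4.25], [np.float64(0.57), 7.11, 5.01], [np.float64(0.5), 7.67, 5.82]]
[[np.float64(0.45), 0.36, 0.6], [np.float64(0.4), 0.7, 1.22], [np.float64(0.35), 1.0, 1.85], [np.float64(0.3), 1.27, 2.5], [np.float64(0.25), 1.51, 3.16], [np.float64(0.2), 1.72, 3.83], [np.float64(0.15), 1.89, 4.51], [np.float64(0.1), 2.02, 5.2], [np.float64(0.05), 2.13, 5.89], [np.float64(0.0), 2.19, 6.59]]
```

```bash
python3 -m handwheel '[[[-1,-0.18,0,-0.68,0,0,0],[-1,-0.4,0,-1.35,0,0,0],[-1,-0.64,0,-2.0,0,0,0],[-1,-0.92,0,-2.65,0,0,0],[-1,-1.24,0,-3.27,0,0,0],[-1,-1.58,0,-3.89,0,0,0],[-1,-1.95,0,-4.48,0,0,0],[-1,-2.36,0,-5.05,0,0,0],[-1,-2.36,0,-5.05,0,0,0]]]'; python3 - <<'E'
from h import *
xp=np.array([-.9458,.3248]);T=tool();d=T[:3,3]-[.685,.154,.1038];b=np.array([d[:2]@xp-.14,d[2]+.01]);print(b,np.linalg.norm(b)-.1404,np.pi-np.arctan2(b[1],b[0])-.071,d[:2]@[.3248,.9458],status.get_obs()['torque'])
E
```

```text
time_s: 8.95
eef_pos: [0.6559, 0.164, 0.1746]
eef_rot: [-0.001, 0.986, -0.164, -0.003]
wrist_force: [-0.5, 9.8, -7.1]
opening: 0.29
grasp_force: 59.7
[-0.10920559  0.0807557 ] -0.004579001702077673 0.5657363423061221 1.0709674241105027e-05 [1.34761482 0.00251664 0.12674203]
```

```bash
cat >> h.py <<'E'
def ball(tag):
    from scipy.optimize import least_squares
    T=tool();snap('wrist',tag);P,f=load(tag);p=(P.reshape(-1,3)-T[:3,3])@T[:3,:3]*1000;col=f.reshape(-1,3).astype(int)
    m=(col.max(1)<60)&(abs(p[:,1])<11)&(abs(p[:,0])<25)&(p[:,2]<-10)&(p[:,2]>-42);q=p[m]
    s=least_squares(lambda c:np.linalg.norm(q-c,axis=1)-14,[0,0,-21],loss='soft_l1',f_scale=1.).x
    r=np.abs(np.linalg.norm(q-s,axis=1)-14);return len(q),s.round(1),np.median(r).round(2)
E
python3 - <<'E'
from h import *
T=tool()
z=np.load('pics/w5.npz')
print(ball('w6'),status.get_obs()['eef_pos'],status.get_obs()['wrist_force'])
E
```

```text
(2434, array([  8.5,   0.6, -20.6]), np.float64(0.28)) [0.65595854 0.16399144 0.17435422] [-0.54270559  8.56240198 -7.67347899]
```

```bash
python3 -m handwheel '[[[-1,0.3,-0.05,-0.2,0,0,0],[-1,0.6,-0.1,-0.4,0,0,0],[-1,0.8,-0.1,-0.5,0,0,0],[-1,0.8,-0.1,-0.5,0,0,0]]]'; python3 - <<'E'
from h import *
print(ball('w7'),status.get_obs()['eef_pos'],status.get_obs()['wrist_force'])
E
```

```text
time_s: 9.5
eef_pos: [0.6568, 0.1636, 0.173]
eef_rot: [0.0, 0.986, -0.164, -0.012]
wrist_force: [-16.5, 12.4, -17.5]
opening: 0.294
grasp_force: 60.0
(2420, array([  8.4,   0.6, -20.5]), np.float64(0.27)) [0.65676652 0.16363002 0.17299463] [-15.42665337  12.31649698 -18.17546833]
```

```bash
python3 -m handwheel '[[[-1,-0.4,0.05,0.7,0,0,0],[-1,-0.28,0.05,1.4,0,0,0],[-1,0.1,0.05,2,0,0,0],[-1,0.42,0.05,2.6,0,0,0],[-1,0.75,0.05,3.2,0,0,0],[-1,0.99,0.05,3.9,0,0,0],[-1,1.3,0.05,4.5,0,0,0],[-1,1.44,0.05,5.2,0,0,0],[-1,1.6,0.05,5.9,0,0,0],[-1,1.74,0.05,6.6,0,0,0]]]';python3 -m handwheel '[[[-1,0.1,0,0.7,0,0,0],[-1,0.2,0,1.4,0,0,0],[-1,0.2,0,1.4,0,0,0]]]'; python3 - <<'E'
from h import *
print(ball('w8'),status.get_obs()['eef_pos'],status.get_obs()['wrist_force'])
E
```

```text
time_s: 10.8
eef_pos: [0.685, 0.1541, 0.117]
eef_rot: [-0.001, 0.986, -0.165, 0.003]
wrist_force: [7.6, 3.3, 0.8]
opening: 0.297
grasp_force: 63.8
time_s: 11.18
eef_pos: [0.6844, 0.1543, 0.1047]
eef_rot: [-0.001, 0.986, -0.165, -0.0]
wrist_force: [-7.8, 3.0, 16.0]
opening: 0.29
grasp_force: 66.4
(2666, array([  2.6,   0.8, -20.5]), np.float64(0.46)) [0.68433678 0.1543835  0.10471891] [-6.74042956  3.53471839 15.30636618]
```

```bash
cat > plan.py <<'E'
import sys,numpy as np
from scipy.spatial.transform import Rotation as R
a,b,n=float(sys.argv[1]),float(sys.argv[2]),int(sys.argv[3]); K=float(sys.argv[4]) if len(sys.argv)>4 else 13
k=1.05/1.9
def pose(th):
    ph=k*th; Rm=R.from_rotvec([0,ph,0]); o=np.array([-5+K*(th-ph),0,-20.5])/10
    bb=np.array([14*np.cos(th)-np.sin(th),0,-np.cos(th)-14*np.sin(th)])
    return bb-Rm.apply(o),Rm
p0,R0=pose(a)
for t in np.linspace(a,b,n+1)[1:]:
    p,Rm=pose(t);s=R0.inv().apply(p-p0);r=np.degrees((R0.inv()*Rm).as_rotvec())
    print('[-1,%.2f,0,%.2f,0,%.1f,0],'%(s[0],s[2],r[1]),end='')
print()
E
python3 plan.py 0 .5 10; python3 plan.py .5 1 10; python3 plan.py 1 1.5 10; python3 plan.py 1.5 1.9 8
python3 -m handwheel '[[[0.2,0,0,-0.1,0,0,0],[1,0,0,-0.1,0,0,0],[1,0,0,-0.1,0,0,0],[1,0.63,0,-0.1,0,0,0],[1,0.63,0,-0.1,0,0,0]]]'; python3 - <<'E'
from h import *
from scipy.optimize import least_squares
T=tool();print(T[:3,3],(T[:3,:3].T@(np.array([.6854,.1531,.1255])-T[:3,3])*1000).round(1)); print(status.get_obs()['wrist_force'],ball('w9'))
E
```

```text
[-1,-0.04,0,-0.71,0,1.6,0],[-1,-0.12,0,-1.42,0,3.2,0],[-1,-0.23,0,-2.12,0,4.7,0],[-1,-0.37,0,-2.82,0,6.3,0],[-1,-0.55,0,-3.50,0,7.9,0],[-1,-0.76,0,-4.17,0,9.5,0],[-1,-1.01,0,-4.84,0,11.1,0],[-1,-1.28,0,-5.48,0,12.7,0],[-1,-1.59,0,-6.11,0,14.2,0],[-1,-1.93,0,-6.72,0,15.8,0],
[-1,-0.19,0,-0.67,0,1.6,0],[-1,-0.42,0,-1.33,0,3.2,0],[-1,-0.68,0,-1.98,0,4.7,0],[-1,-0.97,0,-2.61,0,6.3,0],[-1,-1.29,0,-3.22,0,7.9,0],[-1,-1.64,0,-3.82,0,9.5,0],[-1,-2.02,0,-4.40,0,11.1,0],[-1,-2.43,0,-4.95,0,12.7,0],[-1,-2.87,0,-5.49,0,14.2,0],[-1,-3.33,0,-5.99,0,15.8,0],
[-1,-0.34,0,-0.60,0,1.6,0],[-1,-0.70,0,-1.18,0,3.2,0],[-1,-1.09,0,-1.74,0,4.7,0],[-1,-1.51,0,-2.27,0,6.3,0],[-1,-1.96,0,-2.79,0,7.9,0],[-1,-2.43,0,-3.28,0,9.5,0],[-1,-2.93,0,-3.74,0,11.1,0],[-1,-3.45,0,-4.18,0,12.7,0],[-1,-3.99,0,-4.59,0,14.2,0],[-1,-4.55,0,-4.97,0,15.8,0],
[-1,-0.46,0,-0.49,0,1.6,0],[-1,-0.94,0,-0.96,0,3.2,0],[-1,-1.45,0,-1.41,0,4.7,0],[-1,-1.98,0,-1.82,0,6.3,0],[-1,-2.53,0,-2.21,0,7.9,0],[-1,-3.09,0,-2.57,0,9.5,0],[-1,-3.68,0,-2.90,0,11.1,0],[-1,-4.28,0,-3.20,0,12.7,0],
time_s: 11.85
eef_pos: [0.691, 0.1509, 0.1029]
eef_rot: [0.0, 0.986, -0.165, 0.0]
wrist_force: [0.0, 0.1, -0.3]
opening: 1.001
grasp_force: 0.0
[0.69101262 0.15085654 0.1029343 ] [ -6.   -0.3 -22.6]
[ 0.03732421  0.08122846 -0.34481576] (2452, array([ -4.5,  -0.4, -22.2]), np.float64(0.3))
```

```bash
python3 -m handwheel '[[[0,0,0,0,0,0,0],[-1,0,0,0,0,0,0],[-1,0,0,0,0,0,0],[-1,0,0,0,0,0,0],[-1,0,0,0,0,0,0]]]'; python3 -m handwheel '[[[-1,-0.04,0,-0.71,0,1.6,0],[-1,-0.12,0,-1.42,0,3.2,0],[-1,-0.23,0,-2.12,0,4.7,0],[-1,-0.37,0,-2.82,0,6.3,0],[-1,-0.55,0,-3.50,0,7.9,0],[-1,-0.76,0,-4.17,0,9.5,0],[-1,-1.01,0,-4.84,0,11.1,0],[-1,-1.28,0,-5.48,0,12.7,0],[-1,-1.59,0,-6.11,0,14.2,0],[-1,-1.93,0,-6.72,0,15.8,0]]]'; python3 - <<'E'
from h import *
print(ball('w10'),status.get_obs()['eef_pos'],status.get_obs()['wrist_force'])
E
```

```text
time_s: 12.52
eef_pos: [0.6907, 0.1521, 0.1035]
eef_rot: [-0.001, 0.986, -0.165, 0.0]
wrist_force: [0.7, 3.8, 1.3]
opening: 0.295
grasp_force: 58.8
time_s: 13.78
eef_pos: [0.6731, 0.1582, 0.1708]
eef_rot: [0.022, 0.977, -0.163, 0.137]
wrist_force: [4.9, 4.2, -2.0]
opening: 0.295
grasp_force: 59.1
(2439, array([ -0.9,   0.6, -20.4]), np.float64(0.3)) [0.67216031 0.15853402 0.17113271] [ 1.55385598  4.13401042 -1.89370252]
```

```bash
python3 -m handwheel '[[[-1,-0.19,0,-0.67,0,1.6,0],[-1,-0.42,0,-1.33,0,3.2,0],[-1,-0.68,0,-1.98,0,4.7,0],[-1,-0.97,0,-2.61,0,6.3,0],[-1,-1.29,0,-3.22,0,7.9,0],[-1,-1.64,0,-3.82,0,9.5,0],[-1,-2.02,0,-4.40,0,11.1,0],[-1,-2.43,0,-4.95,0,12.7,0],[-1,-2.87,0,-5.49,0,14.2,0],[-1,-3.33,0,-5.99,0,15.8,0]]]'; python3 - <<'E'
from h import *
print(ball('w11'),status.get_obs()['eef_pos'],status.get_obs()['wrist_force'])
E
```

```text
time_s: 15.08
eef_pos: [0.6269, 0.1743, 0.2189]
eef_rot: [0.044, 0.949, -0.158, 0.269]
wrist_force: [6.0, 6.1, -4.4]
opening: 0.296
grasp_force: 59.7
(2342, array([  3.6,   0.6, -19.4]), np.float64(0.28)) [0.62634498 0.17446081 0.21927983] [ 2.33262473  4.49673117 -3.51606061]
```

```bash
sed -i 's/^k=.*//; s/ph=k\*th;/ph=.5525+.744*(th-1);/; s/-5+K\*(th-ph)/2.5+18*(th-ph-.4475)/' plan.py; python3 plan.py 1 1.45 10; python3 plan.py 1.45 1.9 10;  python3 plan.py 1.9 1.45 8;  python3 plan.py 1.45 1 8
```

```text
[-1,-0.28,0,-0.53,0,1.9,0],[-1,-0.58,0,-1.05,0,3.8,0],[-1,-0.90,0,-1.56,0,5.8,0],[-1,-1.25,0,-2.04,0,7.7,0],[-1,-1.62,0,-2.51,0,9.6,0],[-1,-2.01,0,-2.97,0,11.5,0],[-1,-2.41,0,-3.40,0,13.4,0],[-1,-2.84,0,-3.81,0,15.3,0],[-1,-3.29,0,-4.20,0,17.3,0],[-1,-3.75,0,-4.57,0,19.2,0],
[-1,-0.34,0,-0.49,0,1.9,0],[-1,-0.70,0,-0.95,0,3.8,0],[-1,-1.08,0,-1.40,0,5.8,0],[-1,-1.48,0,-1.84,0,7.7,0],[-1,-1.89,0,-2.25,0,9.6,0],[-1,-2.33,0,-2.64,0,11.5,0],[-1,-2.78,0,-3.01,0,13.4,0],[-1,-3.25,0,-3.36,0,15.3,0],[-1,-3.74,0,-3.68,0,17.3,0],[-1,-4.24,0,-3.99,0,19.2,0],
[-1,0.46,0,0.56,0,-2.4,0],[-1,0.89,0,1.16,0,-4.8,0],[-1,1.29,0,1.77,0,-7.2,0],[-1,1.64,0,2.41,0,-9.6,0],[-1,1.96,0,3.07,0,-12.0,0],[-1,2.25,0,3.75,0,-14.4,0],[-1,2.49,0,4.45,0,-16.8,0],[-1,2.69,0,5.16,0,-19.2,0],
[-1,0.39,0,0.63,0,-2.4,0],[-1,0.74,0,1.28,0,-4.8,0],[-1,1.06,0,1.95,0,-7.2,0],[-1,1.34,0,2.64,0,-9.6,0],[-1,1.57,0,3.35,0,-12.0,0],[-1,1.77,0,4.07,0,-14.4,0],[-1,1.93,0,4.81,0,-16.8,0],[-1,2.04,0,5.55,0,-19.2,0],
```

```bash
python3 -m handwheel '[[[-1,-0.28,0,-0.53,0,1.9,0],[-1,-0.58,0,-1.05,0,3.8,0],[-1,-0.90,0,-1.56,0,5.8,0],[-1,-1.25,0,-2.04,0,7.7,0],[-1,-1.62,0,-2.51,0,9.6,0],[-1,-2.01,0,-2.97,0,11.5,0],[-1,-2.41,0,-3.40,0,13.4,0],[-1,-2.84,0,-3.81,0,15.3,0],[-1,-3.29,0,-4.20,0,17.3,0],[-1,-3.75,0,-4.57,0,19.2,0]]]'; python3 - <<'E'
from h import *
print(ball('w12'),status.get_obs()['eef_pos'],status.get_obs()['wrist_force'],status.get_obs()['q'])
E
```

```text
time_s: 16.38
eef_pos: [0.5747, 0.1925, 0.2396]
eef_rot: [0.07, 0.89, -0.148, 0.425]
wrist_force: [3.8, 4.2, -0.8]
opening: 0.296
grasp_force: 60.1
(2306, array([  4.3,   0.7, -19.1]), np.float64(0.28)) [0.57413114 0.1927303  0.23949508] [2.58013199 3.72963973 2.41174771] [ 4.02547414e-01  1.58401841e-03  2.04514045e+00 -1.05675029e+00
  6.38053431e-01  3.04347564e+00]
```

```bash
cat > plan2.py <<'E'
import numpy as np
from scipy.spatial.transform import Rotation as R
Rm=R.from_rotvec([0,.887,0])
def pose(th):
    bb=np.array([14*np.cos(th)-np.sin(th),0,-np.cos(th)-14*np.sin(th)]); return Rm.inv().apply(bb)-np.array([1.6*(th-1.45),0,0])
for t in np.linspace(1.45,1.93,13): s=pose(t)-pose(1.45);print('[-1,%.2f,0,%.2f,0,0,0],'%(s[0],s[2]),round(t,2))
E
python3 plan2.py
```

```text
[-1,0.00,0,0.00,0,0,0], 1.45
[-1,-0.41,0,-0.45,0,0,0], 1.49
[-1,-0.83,0,-0.88,0,0,0], 1.53
[-1,-1.27,0,-1.29,0,0,0], 1.57
[-1,-1.73,0,-1.69,0,0,0], 1.61
[-1,-2.20,0,-2.08,0,0,0], 1.65
[-1,-2.69,0,-2.45,0,0,0], 1.69
[-1,-3.19,0,-2.80,0,0,0], 1.73
[-1,-3.70,0,-3.13,0,0,0], 1.77
[-1,-4.23,0,-3.45,0,0,0], 1.81
[-1,-4.77,0,-3.75,0,0,0], 1.85
[-1,-5.32,0,-4.02,0,0,0], 1.89
[-1,-5.89,0,-4.28,0,0,0], 1.93
```

```bash
python3 -m handwheel '[[[-1,-0.41,0,-0.45,0,0,0],[-1,-0.83,0,-0.88,0,0,0],[-1,-1.27,0,-1.29,0,0,0],[-1,-1.73,0,-1.69,0,0,0]]]'; python3 - <<'E'
from h import *
print(ball('w13'),status.get_obs()['wrist_force'],status.get_obs()['q'])
E
```

```text
time_s: 16.92
eef_pos: [0.5514, 0.2005, 0.2356]
eef_rot: [0.069, 0.891, -0.148, 0.423]
wrist_force: [5.7, 6.3, -1.8]
opening: 0.291
grasp_force: 59.5
(2391, array([  8.2,   0.6, -19.7]), np.float64(0.27)) [ 3.92496128  5.42887529 -3.50252498] [ 0.44162823 -0.02250991  2.0757402  -1.06139835  0.66531302  3.07551299]
```

```bash
python3 - <<'E'
from h import *
o=status.get_obs();q=o['q'];Rt=Rq(o['eef_rot'])
q0=[-1.3913,.1815,1.6079,0,1.3538,-.20628];R0=R.from_quat([.98145,.191694,0,-.0008])
def M(q): return R.from_euler('ZYZYZ',[q[0],q[1]+q[2],q[3],q[4],q[5]])
C=(M(q0).inv()*R0); C2=(M(q).inv()*Rt)
print(C.as_rotvec(degrees=True),C2.as_rotvec(degrees=True))
E
```

```text
Traceback (most recent call last):
  File "scipy/spatial/transform/_rotation.pyx", line 1413, in scipy.spatial.transform._rotation.Rotation.from_euler
ValueError: Expected axis specification to be a non-empty string of upto 3 characters, got ZYZYZ
```

```bash
cat > k.py <<'E'
from h import *
o=status.get_obs();q=o['q'];Rt=Rq(o['eef_rot'])
q0=[-1.3913,.1815,1.6079,0,1.3538,-.20628];R0=R.from_quat([.98145,.191694,0,-.0008])
def M(q): return R.from_euler('ZY',[q[0],q[1]+q[2]])*R.from_euler('ZYZ',[q[3],q[4],q[5]])
best=None
for s1 in(1,-1):
  for s4 in(1,-1):
    for s6 in(1,-1):
      f=lambda q:R.from_euler('ZY',[q[0],q[1]+q[2]])*R.from_euler('ZYZ',[s4*q[3],q[4],s6*q[5]])
      C=f(q0).inv()*R0;C2=f(q).inv()*Rt;e=np.degrees((C.inv()*C2).magnitude())
      if best is None or e<best[0]: best=(e,s4,s6,C,f)
e,s4,s6,C,f=best;print('err deg',e,s4,s6,C.as_rotvec(degrees=True))
def ik(Rm,q1,a):
    w=(R.from_euler('ZY',[q1,a]).inv()*Rm*C.inv()).as_euler('ZYZ'); return np.array([s4*w[0],w[1],s6*w[2]])
E
python3 - <<'E'
from k import *
print(ik(Rt,q[0],q[1]+q[2]),q[3:])
for yaw in(0,10,20,30):
  for tilt in(0,10,20):
    Rm=R.from_euler('z',yaw,degrees=True)*Rt*R.from_euler('y',tilt,degrees=True)
    print(yaw,tilt,ik(Rm,.47,2.05).round(2))
E
```

```text
err deg 0.0013022381523209185 1 1 [ 8.80665184e-04 -1.14484948e-03  8.99999309e+01]
[-1.06143441  0.66530861  3.07554256] [-1.06139835  0.66531302  3.07551299]
0 0 [-1.06  0.69  3.09]
0 10 [-1.33  0.7  -2.98]
0 20 [-1.59  0.74 -2.79]
10 0 [-1.03  0.55  2.96]
10 10 [-1.37  0.55 -3.04]
10 20 [-1.68  0.59 -2.77]
20 0 [-0.95  0.42  2.78]
20 10 [-1.39  0.4  -3.11]
20 20 [-1.81  0.44 -2.72]
30 0 [-0.77  0.31  2.49]
30 10 [-1.38  0.24  3.09]
30 20 [-2.03  0.29 -2.57]
```

```bash
python3 -m handwheel '[[[-1,-0.41,0,-0.39,0.8,0,-0.7],[-1,-0.83,-0.03,-0.76,1.6,0,-1.4],[-1,-1.27,-0.05,-1.11,2.4,0,-2],[-1,-1.71,-0.07,-1.44,3.1,0,-2.6],[-1,-2.18,-0.1,-1.76,3.9,0,-3.2]]]'; python3 - <<'E'
from h import *
print(ball('w14'),status.get_obs()['wrist_force'],status.get_obs()['q'])
E
```

```text
time_s: 17.6
eef_pos: [0.5242, 0.2104, 0.2268]
eef_rot: [0.051, 0.898, -0.109, 0.424]
wrist_force: [10.0, 11.3, -17.3]
opening: 0.256
grasp_force: 57.7
(2220, array([ 14. ,   0.1, -18.9]), np.float64(0.5)) [  9.55561009  10.27160149 -16.25445666] [ 0.4509497  -0.08708463  2.15568095 -1.06195513  0.59698721  3.03191287]
```

```bash
python3 - <<'E'
from h import *
snap('scene','s3');snap('top','t3');a=cv2.imread('pics/s3.png');b=cv2.imread('pics/t3.png')
cv2.imwrite('pics/m3.png',np.hstack([cv2.resize(a[140:300,380:540],(400,400),interpolation=3),cv2.resize(b[150:270,160:280],(400,400),interpolation=3)]))
o=status.get_obs();print(o['opening'],o['grasp_force'],o['wrist_force'])
E
```

```text
0.24959146735542787 56.759589314460754 [  9.23748446   9.71367915 -15.90128032]
```

View pics/m3.png

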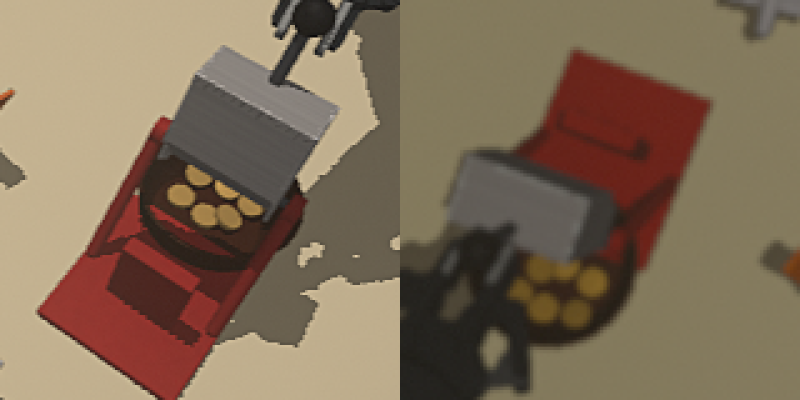

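All six tokens are visible in the bowl in both views. I bring the pan back along the same path.

```bash
python3 -m handwheel '[[[-1,0.47,0.02,0.32,-0.8,0,0.6],[-1,0.91,0.04,0.65,-1.6,0,1.3],[-1,1.35,0.06,1.0,-2.4,0,1.9],[-1,1.77,0.08,1.37,-3.2,0,2.5],[-1,2.18,0.1,1.76,-3.9,0,3.2]]]';python3 -m handwheel '[[[-1,0.46,0,0.4,0,0,0],[-1,0.9,0,0.81,0,0,0],[-1,1.32,0,1.24,0,0,0],[-1,1.73,0,1.69,0,0,0]]]'; python3 - <<'E'
from h import *
print(ball('w15'),status.get_obs()['wrist_force'],status.get_obs()['q'])
E
python3 plan.py 1.45 1 10
```

```text
time_s: 18.38
eef_pos: [0.5492, 0.2009, 0.2303]
eef_rot: [0.072, 0.893, -0.15, 0.419]
wrist_force: [1.2, 4.9, -18.9]
opening: 0.169
grasp_force: 8.0
time_s: 18.88
eef_pos: [0.5757, 0.1936, 0.24]
eef_rot: [0.07, 0.89, -0.149, 0.424]
wrist_force: [-0.6, 0.5, 0.2]
opening: -0.0
grasp_force: 0.0
(882, array([ -0.4,   0.3, -24.5]), np.float64(1.37)) [-0.1994887  -1.37801154 -0.52468566] [ 0.4032093   0.00706684  2.0374845  -1.0505123   0.64295925  3.03913251]
[-1,0.31,0,0.50,0,-1.9,0],[-1,0.61,0,1.02,0,-3.8,0],[-1,0.87,0,1.55,0,-5.8,0],[-1,1.12,0,2.09,0,-7.7,0],[-1,1.34,0,2.64,0,-9.6,0],[-1,1.53,0,3.21,0,-11.5,0],[-1,1.70,0,3.78,0,-13.4,0],[-1,1.84,0,4.37,0,-15.3,0],[-1,1.95,0,4.96,0,-17.3,0],[-1,2.04,0,5.55,0,-19.2,0],
```

```bash
cat > st.py <<'E'
from h import *
def pan(tag):
    snap('scene',tag);P,f=load(tag);b=P[150:300,380:540].reshape(-1,3);c=f[150:300,380:540].reshape(-1,3).astype(int)
    m=(c.max(1)<60)&(np.linalg.norm(b-[.6854,.1531,.1255],axis=1)<.025)
    g=(c.max(1)-c.min(1)<25)&(c.min(1)>70)&(b[:,2]>.06)&(b[:,2]<.25); B=b[g]
    s=(c[:,2]>1.6*c[:,0])&(c[:,1]>1.2*c[:,0])&(c[:,2]>120)&(b[:,2]<.06)&(b[:,2]>.01)&(np.hypot(b[:,0]-.526,b[:,1]-.208)<.07)
    print(tag,'ball px at rest spot',m.sum(),'pan grey z max',B[:,2].max() if len(B) else None,'brass in bowl px',s.sum(),'time',status.get_obs()['time_s'])
E
python3 - <<'E'
from st import *
pan('s4')
E
```

```text
s4 ball px at rest spot 215 pan grey z max 0.2498481550737603 brass in bowl px 0 time 18.975
```

```bash
cat >> h.py <<'E'
def down(yaw):
    a=np.radians(yaw);x=np.array([np.cos(a),np.sin(a),0]);z=np.array([0,0,-1.]);return np.stack([x,np.cross(z,x),z],1)
E
python3 - <<'E'
from h import *
print(rel([.56,.14,.27],down(-19)))
E
```

```text
(array([ 2.57,  5.56, -1.72]), array([-4.000e-02, -5.089e+01, -6.000e-02]))
```

```bash
python3 -m handwheel '[[[0,2.6,5.6,-1.7,0,-10,0],[1,2.6,5.6,-1.7,0,-20,0],[1,2.6,5.6,-1.7,0,-30,0],[1,2.6,5.6,-1.7,0,-40,0],[1,2.6,5.6,-1.7,0,-50.9,0],[1,2.6,5.6,-1.7,0,-50.9,0]]]'; python3 - <<'E'
from h import *
print(rel([.4955,-.1162,.2],down(-82.4)),status.get_obs()['q'])
E
```

```text
time_s: 19.73
eef_pos: [0.5604, 0.1392, 0.2702]
eef_rot: [-0.001, 0.986, -0.165, -0.002]
wrist_force: [0.9, 0.0, 0.0]
opening: 1.005
grasp_force: 0.0
(array([ 2.23, 26.26,  6.99]), array([ 0.09,  0.26, 63.36])) [0.0364928  0.1579319  1.55396402 0.00257986 1.43349764 1.93920032]
```

```bash
python3 -m handwheel '[[[1,0.5,5,0.5,0,0.2,10],[1,1,10,2,0,0.2,20],[1,1.5,15,3.5,0,0.2,30],[1,2,20,5,0,0.3,40],[1,2.2,24,6,0.1,0.3,50],[1,2.2,26.3,7,0.1,0.3,60],[1,2.2,26.3,7,0.1,0.3,63.4],[1,2.2,26.3,7,0.1,0.3,63.4],[1,2.2,26.3,7,0.1,0.3,63.4]]]'; cat > clip.py <<'E'
from h import *
def clip(tag):
    T=tool();snap('wrist',tag);P,f=load(tag);p=P.reshape(-1,3);c=f.reshape(-1,3).astype(int)
    near=np.hypot(p[:,0]-.4955,p[:,1]+.1162)<.045
    for lo,hi in((.102,.125),(.085,.102),(.06,.08),(.04,.05)):
        w=p[near&(p[:,2]>lo)&(p[:,2]<hi)]
        if len(w)>20: print(lo,len(w),w[:,2].max().round(4),np.round(w[:,2].mean(),3),cv2.minAreaRect((w[:,:2]*1000).astype(np.float32)))
E
python3 - <<'E'
from clip import *
clip('w16');o=status.get_obs();print(o['eef_pos'],o['q'])
E
```

```text
time_s: 20.85
eef_pos: [0.4946, -0.1159, 0.1992]
eef_rot: [-0.0, 0.753, -0.658, 0.002]
wrist_force: [0.1, -0.0, 0.6]
opening: 1.001
grasp_force: 0.0
0.102 424 0.1103 0.107 ((493.88458251953125, -115.888427734375), (59.55388259887695, 24.02056884765625), 8.399317741394043)
0.085 411 0.102 0.094 ((493.6899719238281, -115.86868286132812), (51.11993408203125, 23.68752670288086), 8.088467597961426)
0.06 826 0.08 0.072 ((491.67071533203125, -116.14907836914062), (38.84902572631836, 28.11033821105957), 12.14367961883545)
0.04 38 0.0474 0.045 ((495.25732421875, -130.2073974609375), (10.81918716430664, 6.188042163848877), 10.096342086791992)
[ 0.49459522 -0.11575731  0.19927242] [-4.63397579e-01  5.96772694e-02  1.80881192e+00 -8.87784010e-04
  1.26918273e+00  2.54406593e+00]
```

View pics/w16.png

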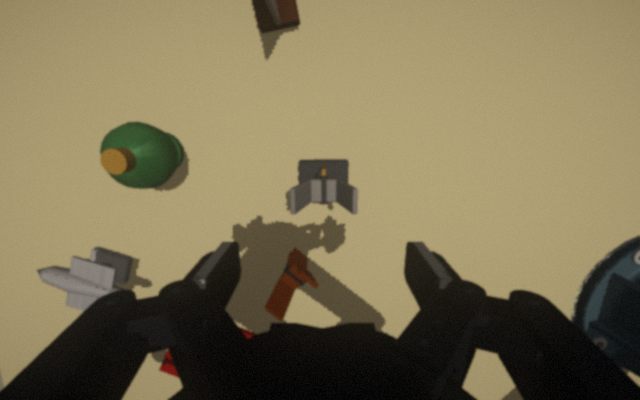

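The clip is centred at about (322,190), straight between the fingers, with its handles opening left and right. I descend onto it.

```bash
python3 - <<'E'
from h import *
print(rel([.4945,-.116,.073],down(-81.8)))
E
python3 -m handwheel '[[[1,0,0,4,0,0,-0.6],[1,0,0,8,0,0,-0.6],[1,0,0,11,0,0,-0.6],[1,0,0,12.6,0,0,-0.6],[1,0,0,12.6,0,0,-0.6],[1,0,0,12.6,0,0,-0.6]]]'; python3 - <<'E'
from h import *
print(rel([.4945,-.116,.073],down(-81.8)),status.get_obs()['wrist_force'])
E
```

```text
(array([-1.000e-02,  5.000e-02,  1.263e+01]), array([-0.16, -0.17, -0.5 ]))
time_s: 21.65
eef_pos: [0.4958, -0.1167, 0.0743]
eef_rot: [-0.0, 0.756, -0.655, 0.003]
wrist_force: [0.1, 0.3, -0.4]
opening: 1.002
grasp_force: 0.0
(array([-0.09,  0.12,  0.13]), array([-0.24, -0.22,  0.03])) [ 0.05657122  0.26228498 -0.4199694 ]
```

```bash
python3 -m handwheel '[[[1,-0.05,0.07,0.1,-0.2,-0.2,0],[0.4,-0.05,0.07,0.1,-0.2,-0.2,0],[0,-0.05,0.07,0.1,-0.2,-0.2,0],[-0.5,-0.05,0.07,0.1,-0.2,-0.2,0],[-1,-0.05,0.07,0.1,-0.2,-0.2,0],[-1,-0.05,0.07,0.1,-0.2,-0.2,0],[-1,-0.05,0.07,0.1,-0.2,-0.2,0],[-1,-0.05,0.07,0.1,-0.2,-0.2,0],[-1,-0.05,0.07,0.1,-0.2,-0.2,0],[-1,-0.05,0.07,0.1,-0.2,-0.2,0]]]'; python3 - <<'E'
from h import *
snap('scene','s5');snap('wrist','w17');a=cv2.imread('pics/s5.png');b=cv2.imread('pics/w17.png')
cv2.imwrite('pics/m5.png',np.hstack([cv2.resize(a[100:210,270:380],(400,400),interpolation=3),b[:,120:520]]))
E
```

```text
time_s: 22.9
eef_pos: [0.4968, -0.118, 0.0765]
eef_rot: [-0.0, 0.756, -0.654, 0.003]
wrist_force: [-6.0, -0.1, 28.4]
opening: 0.328
grasp_force: 61.4
```

View pics/m5.png

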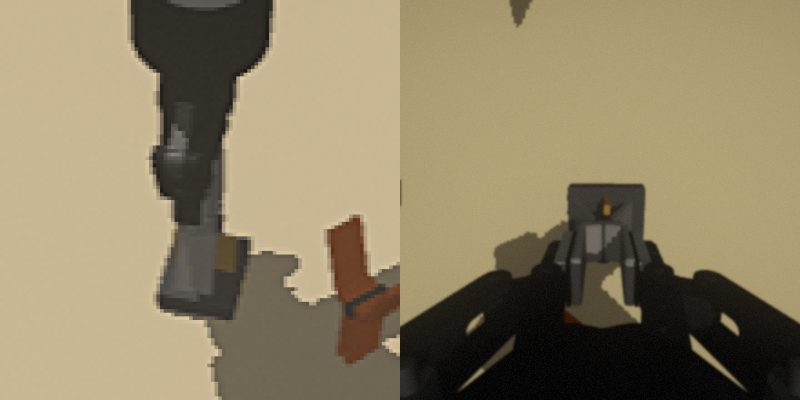

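The right crop shows the clip fully squeezed between the pads: levers parallel, jaws spread either side of the brass strip at (605,208). I lift it straight up.

```bash
python3 -m handwheel '[[[-1,0,0,-0.8,0,0,0],[-1,0,0,-1.6,0,0,0],[-1,0,0,-3,0,0,0],[-1,0,0,-5,0,0,0],[-1,0,0,-8,0,0,0],[-1,0,0,-12.5,0,0,0],[-1,0,0,-12.5,0,0,0]]]'; python3 - <<'E'
from h import *
P,f=load('w16')  # nothing
T=tool();print(T[:3,3],status.get_obs()['wrist_force'],status.get_obs()['opening'])
for n in('scene','top','wrist'):
    snap(n,'l_'+n);P,f=load('l_'+n);p=(P.reshape(-1,3)-T[:3,3])@T[:3,:3]*1000
    m=(abs(p[:,0])<30)&(abs(p[:,1])<35)&(p[:,2]>12)&(p[:,2]<90)
    q=p[m]
    print(n,len(q))
    for lo,hi in((12,25),(25,40),(40,52),(52,75)):
        w=q[(q[:,2]>lo)&(q[:,2]<hi)]
        if len(w)>5: print(' ',lo,len(w),w.min(0).round(1),w.max(0).round(1),np.median(w,0).round(1))
E
```

```text
time_s: 23.88
eef_pos: [0.4965, -0.1171, 0.2014]
eef_rot: [-0.001, 0.756, -0.655, 0.003]
wrist_force: [-0.0, -0.2, 0.1]
opening: 0.33
grasp_force: 60.3
[ 0.49654955 -0.11709791  0.20144229] [-0.01290964 -0.21241724  0.06879782] 0.3297205086249309
scene 272
  12 54 [-13.9 -14.5  12.1] [11.6  8.4 25. ] [-1.3 -8.8 21.1]
  25 90 [-12.3 -17.2  25.2] [10.8 11.6 40. ] [ -2.5 -11.5  32.7]
  40 73 [-12.4 -20.5  40.3] [11.7 15.4 52. ] [ -1.3 -16.4  46. ]
  52 55 [-12.7 -22.9  52. ] [10.9 21.3 62.5] [ -2.2 -19.8  55.8]
top 0
wrist 1353
  12 711 [-17.9 -10.8  12. ] [11.5 16.9 25. ] [ 6.2  2.4 13.8]
  25 175 [  1.1 -11.   25.5] [ 8.8 16.3 40. ] [ 7.9  8.2 33.6]
  40 201 [ -7.1 -14.9  40. ] [ 8.5 20.8 51.9] [ 4.6 13.5 46. ]
  52 266 [-16.  -19.1  52. ] [ 8.2 25.2 64.8] [ 0.4 17.6 58.9]
```

```bash
python3 - <<'E'
from h import *
print(rel([.58,-.3195,.205],down(-71)))
for t in('t0','s0'):
    P,f=load(t);p=P.reshape(-1,3);w=p[(p[:,2]>.06)&(p[:,2]<.12)&(np.hypot(p[:,0]-.58,p[:,1]+.32)<.07)]
    tp=w[w[:,2]>.096]
    n=np.linalg.svd(w[:,:2]-w[:,:2].mean(0))[2][1]; print(t,len(w),np.degrees(np.arctan2(n[1],n[0])),w[:,2].max(),np.median(tp,0), cv2.minAreaRect((tp[:,:2]*1000).astype(np.float32)))
E
```

```text
(array([21.4 , -5.65, -0.91]), array([  0.11,   0.11, -10.8 ]))
t0 84 -161.16501022473247 0.10890232569114366 [ 0.5802789  -0.31820417  0.10200482] ((580.3817138671875, -318.73260498046875), (4.001588821411133, 99.0542984008789), 18.822904586791992)
s0 631 18.95812864137792 0.10384342708099548 [ 0.57838013 -0.31973669  0.09970103] ((579.1183471679688, -322.07611083984375), (7.687971591949463, 100.04875946044922), 18.556501388549805)
```

```bash
python3 -m handwheel '[[[-1,2.5,-0.7,-0.6,0,0,-2],[-1,5.5,-1.5,-0.9,0,0,-4],[-1,9,-2.4,-0.9,0.1,0.1,-6],[-1,12.5,-3.3,-0.9,0.1,0.1,-8],[-1,16,-4.2,-0.9,0.1,0.1,-9.5],[-1,18.5,-4.9,-0.9,0.1,0.1,-10.5],[-1,20.5,-5.4,-0.9,0.1,0.1,-10.8],[-1,21.4,-5.65,-0.9,0.1,0.1,-10.8],[-1,21.4,-5.65,-0.9,0.1,0.1,-10.8],[-1,21.4,-5.65,-0.9,0.1,0.1,-10.8]]]'; cat > card.py <<'E'
from h import *
T=tool();o=status.get_obs();print(T[:3,3],o['wrist_force'],o['opening'],rel([.58,-.3195,.205],down(-71)))
for n in('wrist','scene','top'):
    snap(n,'c_'+n);P,f=load('c_'+n);W=P.reshape(-1,3);p=(W-T[:3,3])@T[:3,:3]*1000
    w=p[(W[:,2]>.05)&(W[:,2]<.107)&(np.hypot(W[:,0]-.58,W[:,1]+.32)<.065)&(abs(p[:,1])<12)]
    if len(w)>10:
        b,a=np.polyfit(w[:,0],w[:,1],1)
        print(n,'card',len(w),w.min(0).round(1),w.max(0).round(1),'slope deg',np.degrees(np.arctan(b)).round(2),'y at 0',a.round(2),'top z',np.percentile(W[(W[:,2]>.05)&(W[:,2]<.107)&(np.hypot(W[:,0]-.58,W[:,1]+.32)<.065)][:,2],98))
    zc=T[2,3]-.012
    q=p[(abs(p[:,0])<25)&(abs(p[:,1])<32)&(p[:,2]>12)&(W[:,2]>.11)]
    for lo,hi in((14,30),(30,45),(45,70)):
        v=q[(q[:,2]>lo)&(q[:,2]<hi)]
        if len(v)>5: print('  clip',lo,len(v),v.min(0).round(1),v.max(0).round(1))
E
python3 card.py
```

```text
time_s: 25.28
eef_pos: [0.5803, -0.3188, 0.2053]
eef_rot: [-0.0, 0.814, -0.58, -0.0]
wrist_force: [0.2, -0.4, 0.1]
opening: 0.333
grasp_force: 60.3
[ 0.58030869 -0.31879643  0.20527575] [ 0.17552869 -0.37023263  0.07457104] 0.3326617695988118 (array([0.06, 0.05, 0.03]), array([-0.01,  0.02,  0.03]))
wrist card 378 [-18.1   0.6 103.4] [ 50.3   4.6 141. ] slope deg -0.12 y at 0 2.5 top z 0.10146524150483043
  clip 14 193 [  4.8 -10.9  14.1] [12.6 11.6 30. ]
  clip 30 229 [ -3.5 -16.2  30. ] [10.3 17.1 45. ]
  clip 45 318 [-14.3 -21.6  45.1] [ 9.8 22.7 61.1]
scene card 773 [-48.1  -2.  102.6] [ 52.8   5.8 155.2] slope deg 0.04 y at 0 1.27 top z 0.10150349565052265
  clip 14 80 [-14.1 -12.   15.3] [12.3  7.6 29.6]
  clip 30 107 [-12.9 -17.6  30. ] [11.5 14.8 44.9]
  clip 45 109 [-13.2 -22.6  45.1] [11.  21.3 62.4]
  clip 30 12 [-15.7  10.6  31.2] [ 0.2 15.7 44.6]
  clip 45 22 [-14.8  14.8  45.7] [ 8.6 20.  63.6]
```

```bash
python3 -m handwheel '[[[-1,0.3,0.2,0,0,0,0],[-1,0.3,0.2,0,0,0,0],[-1,0.3,0.2,1,0,0,0],[-1,0.3,0.2,2,0,0,0],[-1,0.3,0.2,3,0,0,0],[-1,0.3,0.2,3,0,0,0]]]'; sed 's/>.11)\]/>.09)]/' card.py > card2.py; python3 card2.py
```

```text
time_s: 26.18
eef_pos: [0.579, -0.3227, 0.1739]
eef_rot: [-0.0, 0.814, -0.581, -0.001]
wrist_force: [-0.4, 0.6, -0.8]
opening: 0.328
grasp_force: 60.3
[ 0.57898689 -0.32265385  0.17393235] [-0.39226695  0.63621183 -0.80307228] 0.3284795447174397 (array([-0.27, -0.2 , -3.11]), array([0.05, 0.1 , 0.  ]))
wrist card 352 [-52.4  -2.1  71.6] [ 47.3   1.6 119.8] slope deg 0.11 y at 0 -0.34 top z 0.10165958786128151
  clip 14 193 [  4.6 -10.9  14. ] [12.6 13.6 30. ]
  clip 30 226 [ -3.4 -16.2  30. ] [10.3 17.1 45. ]
  clip 45 320 [-14.5 -21.6  45.1] [10.  22.8 61.3]
scene card 729 [-51.1  -4.6  70.4] [ 49.5   3.8 123.9] slope deg 0.08 y at 0 -1.38 top z 0.10116687976608665
  clip 14 73 [-13.9 -13.1  14.1] [11.5 11.3 29.9]
  clip 30 99 [-12.3 -18.7  30.4] [12.  16.2 44.7]
  clip 45 97 [-12.5 -22.3  45.3] [11.6 18.6 60.5]
  clip 30 10 [-14.4  10.6  30.6] [ 0.6 15.  42.9]
  clip 45 19 [-14.3  14.1  45.8] [ 8.1 19.5 58.1]
```

```bash
python3 -m handwheel '[[[-1,-0.05,-0.05,0.7,0,0,0],[-1,-0.05,-0.05,1.4,0,0,0],[-1,-0.05,-0.05,2.1,0,0,0],[-1,-0.05,-0.05,2.8,0,0,0],[-1,-0.05,-0.05,3.5,0,0,0],[-1,-0.05,-0.05,3.5,0,0,0],[-1,-0.05,-0.05,3.5,0,0,0]]]'; cat > chk.py <<'E'
from h import *
from st import pan
T=tool();o=status.get_obs();print(T[:3,3],o['wrist_force'],o['torque'],o['opening'],o['grasp_force'])
for n in('wrist','scene'):
    snap(n,'d_'+n);P,f=load('d_'+n);W=P.reshape(-1,3);p=(W-T[:3,3])@T[:3,:3]*1000
    near=(np.hypot(W[:,0]-.58,W[:,1]+.32)<.065)&(W[:,2]>.03)
    far=p[near&(abs(p[:,0])>17)&(W[:,2]<.104)&(abs(p[:,1])<12)];print(n,'card y',far.min(0).round(1),far.max(0).round(1),np.median(far,0).round(1))
    c=p[near&(abs(p[:,0])<14.5)&(p[:,2]>30)]
    for lo,hi in((30,40),(40,50),(50,66)):
        v=c[(c[:,2]>lo)&(c[:,2]<hi)&(abs(c[:,1])>6)]
        for s in(-1,1):
            u=v[v[:,1]*s>0]
            if len(u)>4: print('  clip',lo,s,len(u),'|y|',np.abs(u[:,1]).min().round(1),np.abs(u[:,1]).max().round(1),'zmax',u[:,2].max().round(1))
pan('s9')
E
python3 chk.py
```

```text
time_s: 27.2
eef_pos: [0.5802, -0.3227, 0.141]
eef_rot: [-0.0, 0.814, -0.581, 0.001]
wrist_force: [-0.4, 0.2, 0.1]
opening: 0.332
grasp_force: 60.3
[ 0.58022664 -0.32274164  0.14095132] [-0.43453295  0.16525263  0.06317648] [-0.02979227  0.05192523 -0.03519218] 0.3317253528792588 60.27823448181152
wrist card y [-53.2  -1.1  38.9] [ 46.6   3.2 107.8] [25.9  1.1 40.7]
  clip 30 -1 72 |y| 7.6 14.3 zmax 39.8
  clip 30 1 71 |y| 9.0 15.1 zmax 40.0
  clip 40 -1 85 |y| 11.5 18.1 zmax 50.0
  clip 40 1 89 |y| 12.3 19.0 zmax 50.0
  clip 50 -1 113 |y| 14.2 21.5 zmax 61.2
  clip 50 1 115 |y| 15.8 22.9 zmax 61.6
scene card y [-51.9  -3.8  38.1] [ 49.4   4.6 110.7] [-19.3  -0.2  71.1]
  clip 30 -1 51 |y| 7.0 14.8 zmax 39.7
  clip 30 1 8 |y| 9.1 17.0 zmax 39.7
  clip 40 -1 56 |y| 11.7 19.4 zmax 50.0
  clip 40 1 9 |y| 11.9 17.5 zmax 49.3
  clip 50 -1 51 |y| 14.0 22.2 zmax 61.1
s9 ball px at rest spot 209 pan grey z max 0.1299262665275196 brass in bowl px 0 time 27.35
```

```bash
python3 -m handwheel '[[[-1,-0.1,0,0.2,0,0,0],[-1,-0.1,0,0.4,0,0,0],[-1,-0.1,0,0.4,0,0,0],[-1,-0.1,0,0.4,0,0,0]]]'; python3 chk.py; python3 - <<'E'
from h import *
snap('top','t9');P,f=load('t9');c=f.astype(int);B,G,Rr=c[...,0],c[...,1],c[...,2]
m=(Rr>1.5*B)&(G>1.2*B)&(Rr>75)&(P[...,2]>.006)
for nm,ce,r in(('bowl',(.526,.208),.075),('pan',(.60,.183),.06)):
    s=m&(np.hypot(P[...,0]-ce[0],P[...,1]-ce[1])<r);print(nm,s.sum(),P[s].mean(0) if s.any() else '')
b,_=load('t0')[0],0;hi=P[(P[...,2]>.125)&(np.hypot(P[...,0]-.6,P[...,1]-.18)<.11)];print('pan rim',len(hi),cv2.minAreaRect((hi[:,:2]*1000).astype(np.float32)))
E
```

```text
time_s: 27.85
eef_pos: [0.5798, -0.3217, 0.1367]
eef_rot: [-0.0, 0.814, -0.581, 0.001]
wrist_force: [0.9, -0.7, -1.3]
opening: 0.332
grasp_force: 60.3
[ 0.57975081 -0.32171451  0.13674478] [ 0.85959039 -0.68255572 -1.265719  ] [-0.01688529  0.06235211  0.00859684] 0.3320703083533319 60.278005599975586
wrist card y [-51.8  -1.1  34.6] [ 47.8   3.  105.1] [26.9  1.  36.6]
  clip 30 -1 67 |y| 7.6 14.4 zmax 39.9
  clip 30 1 71 |y| 8.3 15.1 zmax 40.0
  clip 40 -1 86 |y| 10.7 18.1 zmax 50.0
  clip 40 1 90 |y| 11.5 19.0 zmax 49.9
  clip 50 -1 115 |y| 14.2 21.5 zmax 60.7
  clip 50 1 116 |y| 15.8 22.8 zmax 61.3
scene card y [-50.8  -3.4  33.4] [ 50.3   3.9 106.7] [-17.8  -0.4  68. ]
  clip 30 -1 47 |y| 8.2 15.6 zmax 40.0
  clip 30 1 9 |y| 10.4 15.5 zmax 39.7
  clip 40 -1 53 |y| 12.7 19.4 zmax 49.9
  clip 40 1 5 |y| 13.3 18.5 zmax 49.1
  clip 50 -1 48 |y| 15.2 22.6 zmax 59.2
s9 ball px at rest spot 210 pan grey z max 0.12886139407056163 brass in bowl px 0 time 28.0
bowl 655 [0.51598356 0.20451655 0.03295505]
pan 236 [0.60147069 0.14063453 0.01761887]
pan rim 352 ((620.0398559570312, 177.44688415527344), (122.2896957397461, 171.1700897216797), 70.80359649658203)
```

```bash
python3 -c "
from bench import ctrl
print(ctrl.hand_in())"
```

```text
the job is handed in; nothing more can be done
None
```

I handed the job in at about 28 s: all six tokens were seen in the bowl, the pan is upright and released, and the clip is held open around the middle of the card's top edge without touching it, jaws about 25 mm down. The ball slipped from the fingers twice, first part-way through the lift and again on the way back after the tokens were out, so the pan fell onto its stop by itself instead of being lowered.

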